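Fetch the step block from behind two sample vials

TASK

The white step reference block is stored in the bay of the green dock, behind two sample vials. First move both vials to the black foam tray, then take the block out and set it squarely inside the yellow outline on the dark steel stage plate, and only then put each vial back on the very mark in the dock that it came from. Keep the vials upright all the time and leave the putty tin and the loupe alone.

Things in the scene. Friction and masses are not known exactly. Their poses are not given: they have to be found in the camera images.
- vial_white: Loose sample vial, WHITE screw cap. 27 mm wide, 54 mm tall, about 30 g; cap 24.4 mm wide, from 42 to 54 mm above the origin (centre of underside, z up). Starts within 2 mm of one of the dock's two ring marks (which one varies) and must return there. Grasp the cap along the dock's x, one finger above the block (fingertips 25 mm or more over the dock plate); across y the other vial is 8 mm away.
- vial_orange: Sample vial with an ORANGE ribbed screw cap, otherwise the same as the white one; it stands on the other ring mark.
- step_block: White step reference block, loose, about 210 g: foot 36 (x) x 60 (y) x 12 mm high, on it a step 20 x 44 mm, 19 mm high in all. Origin: centre of underside, z up. Grasp the foot along x (36 mm), across its long sides. Either way round (half turn) is right. Starts flat in the dock's bay.
- dock: Green dock, fixed; plate 4 mm thick, x -45 to 85, y -50 to 50 mm. Origin on the worktop; +x leads away from the robot. White ring marks for the vials at (-11, +-17.5) mm. Block's centre at (25, 0), its length along y, between end cheeks (y +-33.7 to +-38.7, x 4 to 46, tops at z 28 mm). Behind the block 40 mm are free; before it the vials leave 3 mm, no room for a finger.
- stage_plate: Dark steel stage plate, fixed to the worktop, 80 (x) x 110 (y) x 10 mm with a yellow outline (inside 40 x 64 mm) on top for the step block. Origin: centre of its underside; its top is at z = 10 mm; the outline is centred, its long side along y. The plate stands left of or right of the dock, where the tray does not.
- foam_tray: Low black foam tray, fixed to the worktop, 95 (x) x 130 (y) mm; the foam floor is 8 mm above its origin (centre of its underside), rim 3 mm wide and 18 mm high. Empty at the start; the parking place for the vials, anywhere inside.
- putty_tin: Bystander: white round putty tin, 52 mm in diameter, 22 mm high, near the front edge; origin under its centre. Leave it alone.
- loupe: Bystander: black standing loupe, 39 mm in diameter, 43 mm high, near the front edge; origin under its centre. Leave it alone.
- stand_post (a point): Obstacle: dark assembly stand, fixed, 0.28 m tall, right of the dock. Point on the worktop amid it; uprights lie within x -45 to +65, y -40 to +45 mm of it, its low foot within 90 mm. Pass both on the robot's side (x under 0.4). Scanner column, 0.35 m tall: beyond x = 0.57 m, y 0.04 to 0.17 m. Light source, 0.15 m tall: beyond x = 0.51 m, y over 0.19 m.

How it is judged:
By the outcome, as a careful person would: the job done as asked, in the order asked, and still so for the second after the job is handed in, with the robot touching nothing.
It also fails if it takes over 138 s, if anything falls off the work surface, if the arm or the gripper's body presses on something with over 40 N, if the wrist force passes 120 N, or if a joint passes its speed limit or range.

ROBOT

A 6-joint arm with a two-finger parallel gripper is mounted at the origin on a cart in front of the work surface, level with it; the furniture and walls round the work are solid. World frame = base frame: x ahead of the robot, y to its left, z up, the work surface at z = 0. Lengths are in m, angles in degrees, forces in N, time in s.
With the tool pointing down it reaches from about 0.325 to 0.85 m from the base axis. Payload 15.5 kg.
Tool frame: the origin (TCP) lies midway between the tips of the shut fingers; the grasp point (between the pads) lies 19 mm behind it; z points along the fingers, y is the line along which they close (so a half turn about z gives the same grasp; the last joint's range is limited). The gripper opens to 91 mm and grips with 3 to 60 N. Pads are 32 mm wide; open, the fingers measure 118 mm over their backs; the gripper's body (76 mm by 178 mm) begins 60 mm behind the grasp point.
Start: joints at [-71.075, 28.281, 77.091, -0, 74.628, -5.472], TCP at [0.258, -0.569, 0.214] pointing down, gripper open.
Joint ranges: [-166.48, 166.48], [-47.26, 123.95], [12.59, 153.08], [-70.14, 250.14], [6.76, 159.57], [-176.63, 176.63]. Speed limits (degrees/s): [108.29, 108.29, 147.25, 172.46, 172.46, 172.46].

INTERFACE

Orientations are given as a 3x3 rotation matrix whose columns are the frame's x, y, z axes.
In Python, from bench import ctrl gives the robot as it stands. The module is installed in compiled form; this text tells all that it offers. Calls block until the motion is done:
- ctrl.goto(position, orientation): joint-space move of the TCP to a pose.
- ctrl.move_l(position, vel=0.15, ori=None, contact_N=None): straight line of the TCP; ori=None keeps the orientation; vel is the mean speed in m/s. With contact_N (N) it stops when the force on the tool has changed by that much, and returns True; else False.
- ctrl.movej(angles): joint-space move.
- ctrl.command_gripper(opening): opening from 0.0 (shut) to 1.0 (fully open); the grip force is fixed at half the most; returns when the fingers have stopped.
- ctrl.sleep(seconds).
- ctrl.ik(position, orientation): joint angles nearest the present ones, or None.
- ctrl.read_camera(name): name is "side" or "top" or "wrist"; returns the picture (480x640x3 uint8, blue, green, red); there is no depth.
- ctrl.camera_params(name): a dict with "fx", "fy", "cx", "cy" (pixels), "pose" (4x4, takes a point from camera to world coordinates); the wrist camera has in their place "T_tool_cam" (4x4, takes a point from camera to tool coordinates, whose origin is the TCP and whose axes are the flange's). Camera axes: x right, y up, looking along -z (the intrinsics and any distortion apply to the point x, -y, -z); pixel columns grow to the right and rows downward; lengths in m; the calibration is good to about 2 mm. The wrist camera is an equidistant fisheye: a pixel r from the principal point sees the ray r / f radians off the axis. A picture is of the moment at which its call begins: read the wrist's pose just before it. camera_params takes no time and is no camera call.
A pose or a line that the arm cannot do raises ctrl.MotionError and nothing moves.
- ctrl.sign_off(): hands the job in; it is judged then, once.
Readings, each from a call of its own:
- ctrl.current_t(): time.
- ctrl.current_q(): joint angles.
- ctrl.current_dq(): joint speeds.
- ctrl.current_effort(): joint torques, N m.
- ctrl.current_tool_pos(): TCP position.
- ctrl.current_eef_rot(): TCP orientation.
- ctrl.current_contact_force(): force on the tool from outside, world axes, zero at the start.
- ctrl.current_wrist_torque(): the same for the moment, N m.
- ctrl.current_grip_width(): opening from 0.0 (shut) to 1.0 (fully open).
- ctrl.current_grasp_force(): force on a finger pad.
Only numpy, scipy, OpenCV 4.12 (cv2) and the standard library are available. Lean on these libraries where they do the work, as an engineer would, in place of code of your own. Each camera call takes 0.05 s, during which the arm holds its last target. There are 200 camera calls.

## Working session

There is one attempt and no reset: what is moved stays moved. The work goes in short steps, each a Python script; the robot and the scene stay as the last script left them, time stands still between calls to the robot, and variables do not carry over. Pictures are saved under pics/ and viewed, at most 14 in all, crops included, and the job is handed in when it is done.

```bash
mkdir -p pics; ls
python3 - <<'E'
from bench import ctrl
import cv2, numpy as np
np.set_printoptions(precision=4,suppress=True)
print(ctrl.current_t())
for n in("top","side","wrist"):
    p=ctrl.camera_params(n); print(n,p)
    cv2.imwrite(f"pics/{n}0.png",ctrl.read_camera(n))
print(ctrl.current_eef_rot())
E
```

```text
pics
0.0
top {'fx': 559.9989792850542, 'fy': 559.9989792850542, 'cx': 308.59735742646626, 'cy': 223.7295979237215, 'pose': array([[-0.0126,  0.9972, -0.0742,  0.4122],
       [-0.9999, -0.0121,  0.0075, -0.1345],
       [ 0.0066,  0.0743,  0.9972,  0.8921],
       [ 0.    ,  0.    ,  0.    ,  1.    ]])}
side {'fx': 624.3126578682113, 'fy': 624.3126578682113, 'cx': 324.5099850018927, 'cy': 240.11556702570678, 'pose': array([[ 0.9385,  0.1948, -0.285 ,  0.196 ],
       [-0.3452,  0.5183, -0.7824, -0.9459],
       [-0.0047,  0.8327,  0.5537,  0.6078],
       [ 0.    ,  0.    ,  0.    ,  1.    ]])}
wrist {'fx': 371.64829954431775, 'fy': 371.64829954431775, 'cx': 317.92575006241833, 'cy': 241.2620873823792, 'T_tool_cam': array([[ 0.0009,  0.9562,  0.2928,  0.0838],
       [ 1.    , -0.0007, -0.0007, -0.0001],
       [-0.0004,  0.2928, -0.9562, -0.1697],
       [ 0.    ,  0.    ,  0.    ,  1.    ]])}
[[ 0.9107  0.4131 -0.0003]
 [ 0.4131 -0.9107  0.0008]
 [ 0.0001 -0.0009 -1.    ]]
```

View pics/top0.png

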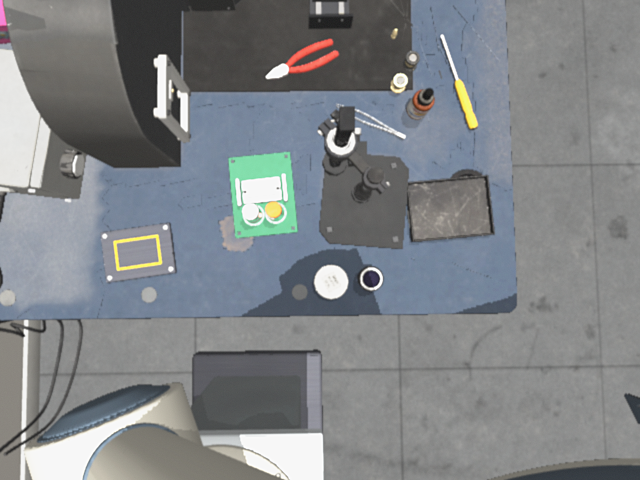

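View pics/side0.png

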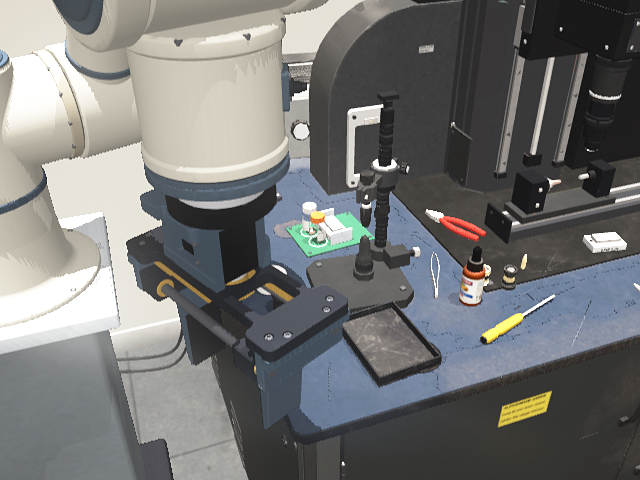

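The top view shows the dock centred near (263,195), with the white cap left at (252,213) and the orange cap right at (275,211). The block is at (262,190), the stage outline at (138,252), the tray at (450,208), the tin at (331,282), the loupe at (371,279) and the stand at (365,190). The side view confirms this, and the tray there is empty.

```bash
cat > h.py <<'E'
from bench import ctrl
import cv2, numpy as np
np.set_printoptions(precision=4,suppress=True)
F=np.diag([1,-1,-1.])
def ray(name,uv,tool=None):
    """origin, unit direction in world; tool=(pos,R) for wrist"""
    p=ctrl.camera_params(name); a=np.array([(uv[0]-p["cx"])/p["fx"],(uv[1]-p["cy"])/p["fy"]])
    if name=="wrist":
        r=np.hypot(*a); d=np.array([*(a/r*np.sin(r) if r>0 else a),np.cos(r)])
        T=np.eye(4); T[:3,:3]=tool[1]; T[:3,3]=tool[0]; T=T@p["T_tool_cam"]
    else:
        d=np.array([*a,1.]); T=p["pose"]
    d=T[:3,:3]@F@d
    return T[:3,3],d/np.linalg.norm(d)
def onz(name,uv,z,tool=None):
    o,d=ray(name,uv,tool); return o+d*(z-o[2])/d[2]
def proj(name,X,tool=None):
    p=ctrl.camera_params(name)
    if name=="wrist":
        T=np.eye(4); T[:3,:3]=tool[1]; T[:3,3]=tool[0]; T=T@p["T_tool_cam"]
    else: T=p["pose"]
    c=F@(T[:3,:3].T@(np.asarray(X)-T[:3,3]))
    if name=="wrist":
        s=np.hypot(c[0],c[1]); th=np.arctan2(s,c[2]); a=c[:2]/s*th
    else: a=c[:2]/c[2]
    return np.array([a[0]*p["fx"]+p["cx"],a[1]*p["fy"]+p["cy"]])
def tri(rays):
    A=sum(np.eye(3)-np.outer(d,d) for o,d in rays); b=sum((np.eye(3)-np.outer(d,d))@o for o,d in rays)
    return np.linalg.solve(A,b)
def down(yaw):
    """tool down, closing axis (tool y) at yaw deg from world x"""
    a=np.radians(yaw); y=np.array([np.cos(a),np.sin(a),0]); z=np.array([0,0,-1.]); return np.c_[np.cross(y,z),y,z]
def tool(): return np.array(ctrl.current_tool_pos()),np.array(ctrl.current_eef_rot())
def snap(n,name="wrist"):
    t=tool(); im=ctrl.read_camera(name); cv2.imwrite(f"pics/{n}.png",im); np.savez(f"pics/{n}.npz",p=t[0],R=t[1]); return im,t
def load(n):
    z=np.load(f"pics/{n}.npz"); return cv2.imread(f"pics/{n}.png"),(z["p"],z["R"])
E
python3 - <<'E'
from h import *
for n,uv,z in [("dock TL",(228,157),.004),("dock TR",(291,153),.004),("dock BL",(234,238),.004),("dock BR",(297,234),.004),
 ("white",(252,212),.054),("orange",(275,211),.054),("stage",(138,252.5),.01),("st TL",(102,229),.01),("st TR",(172,224),.01),("st BL",(106,281),.01),("st BR",(175,274),.01),
 ("tr TL",(408,181),.018),("TR",(490,176),.018),("BL",(412,242),.018),("BR",(494,236),.018),("post",(363,190),0),("tin",(331,281),.022),("loupe",(371,279),.043)]:
    print(n,onz("top",uv,z)[:2])
for yaw in (0,180):
  for p in [(.42,.09,.3),(.35,.04,.3),(.35,.22,.3),(.4,-.4,.25)]: print(yaw,p,ctrl.ik(p,down(yaw)))
E
```

```text
dock TL [ 0.5871 -0.0133]
dock TR [ 0.5924 -0.1143]
dock BL [ 0.457  -0.0225]
dock BR [ 0.4621 -0.1225]
white [ 0.4932 -0.056 ]
orange [ 0.4943 -0.0905]
stage [0.4358 0.1274]
st TL [0.4734 0.1843]
st TR [0.48   0.0743]
st BL [0.3918 0.1769]
st BR [0.4014 0.0692]
tr TL [ 0.5428 -0.2985]
TR [ 0.5493 -0.4283]
BL [ 0.4466 -0.3023]
BR [ 0.4544 -0.4311]
post [ 0.5318 -0.2292]
tin [ 0.3877 -0.1745]
loupe [ 0.3905 -0.234 ]
0 (0.42, 0.09, 0.3) [ 4.119   7.1577 94.9797 -0.     77.8626  4.119 ]
0 (0.35, 0.04, 0.3) [ -3.2206  -0.1133 103.0125  -0.      77.1008  -3.2206]
0 (0.35, 0.22, 0.3) [23.8631  5.6767 96.7425 -0.     77.5808 23.8631]
0 (0.4, -0.4, 0.25) [-51.0478  21.5376  82.7415  -0.      75.721  -51.0478]
180 (0.42, 0.09, 0.3) [   4.119     7.1577   94.9797   -0.       77.8626 -175.881 ]
180 (0.35, 0.04, 0.3) None
180 (0.35, 0.22, 0.3) [  23.8631    5.6767   96.7425   -0.       77.5808 -156.1369]
180 (0.4, -0.4, 0.25) [-51.0478  21.5376  82.7415  -0.      75.721  128.9522]
```

Run:
```python
from h import *
R=down(4)
ctrl.goto((.30,-.25,.32),down(0)); 
ctrl.goto((.43,-.01,.24),R); ctrl.sleep(.2); a=snap("A")
ctrl.move_l((.46,-.07,.24),vel=.2); ctrl.sleep(.2); b=snap("B")
ctrl.goto((.38,.12,.22),R); ctrl.sleep(.2); c=snap("C")
ctrl.move_l((.41,.18,.22),vel=.2); ctrl.sleep(.2); d=snap("D")
print(ctrl.current_t(), a[1][0],b[1][0],c[1][0],d[1][0])
```

```text
5.3417 [ 0.4301 -0.011   0.2403] [ 0.4596 -0.0695  0.2401] [0.3808 0.1192 0.2201] [0.4097 0.1794 0.22  ]
```

View pics/A.png

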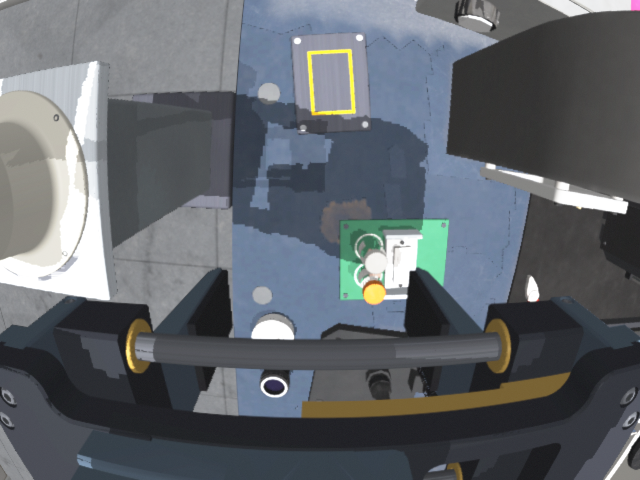

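View pics/B.png

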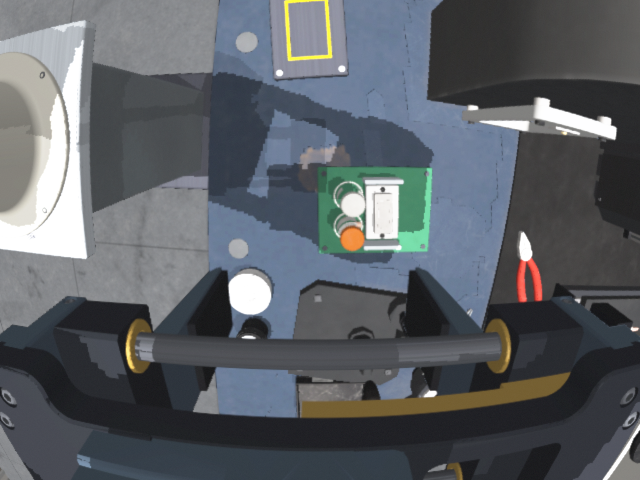

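View pics/C.png

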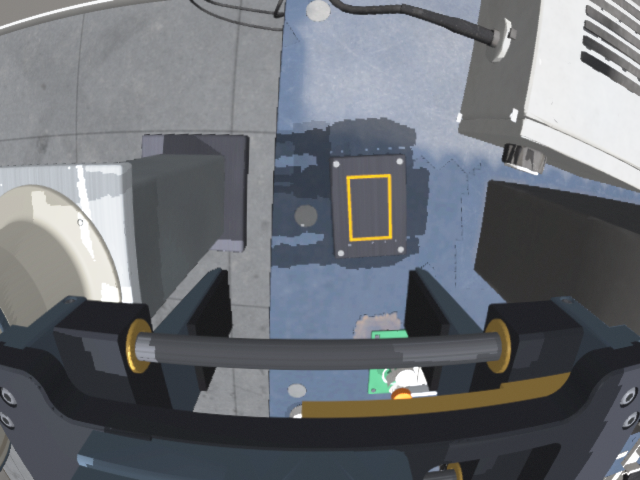

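View pics/D.png

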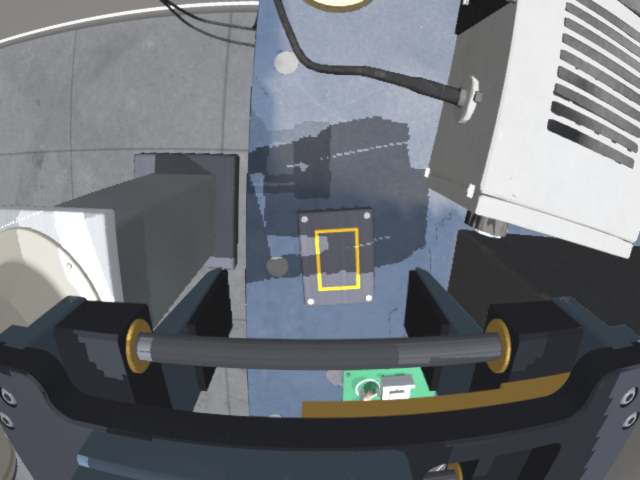

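All four wrist pictures are usable. In B the dock corners are near (319,168), (431,167), (432,252) and (320,254), the white cap is at (353,204) and the orange cap at (352,239). The yellow outline is at (369,207) in C and (338,259) in D. I'll zoom in on the caps and extract the corners by colour.

```bash
cat > seg.py <<'E'
from h import *
def quad(im,lo,hi,roi=None):
    m=cv2.inRange(cv2.cvtColor(im,cv2.COLOR_BGR2HSV),lo,hi)
    if roi: k=np.zeros_like(m); x0,y0,x1,y1=roi; k[y0:y1,x0:x1]=1; m=m*k
    n,l,s,c=cv2.connectedComponentsWithStats(m); i=1+np.argmax(s[1:,4]); 
    h=cv2.convexHull(np.argwhere(l==i)[:,::-1].astype(np.float32))
    q=cv2.approxPolyN(h,4,ensure_convex=True).reshape(-1,2)
    return q.astype(float),c[i],s[i]
E
python3 - <<'E'
from seg import *
G=((50,90,50),(85,255,255)); Y=((20,130,120),(32,255,255)); O=((8,150,100),(19,255,255))
top=cv2.imread("pics/top0.png")
for n in "ABCD":
    im,t=load(n)
    for k,c in (("green",G),("yellow",Y),("orange",O)):
        if (k=="yellow")==(n in"CD"):
            try: q,ce,s=quad(im,*c,roi=(230,0,460,320)); print(n,k,q.round(1).tolist(),ce.round(1),s)
            except Exception as e: print(n,k,"-",e)
for k,c in (("green",G),("yellow",Y),("orange",O)):
    q,ce,s=quad(top,*c,roi=(90,140,310,300)); print("top",k,q.round(1).tolist(),ce.round(1),s)
A=cv2.imread("pics/A.png")[215:307,335:455]; B=cv2.imread("pics/B.png")[163:257,315:435]
r=lambda x:cv2.resize(x,(600,460) ,interpolation=cv2.INTER_CUBIC)
cv2.imwrite("pics/cropA.png",cv2.resize(A,None,fx=6,fy=6,interpolation=cv2.INTER_NEAREST)); cv2.imwrite("pics/cropB.png",cv2.resize(B,None,fx=6,fy=6,interpolation=cv2.INTER_NEAREST))
E
```

```text
A green [[443.2, 284.8], [340.0, 302.9], [340.0, 219.0], [448.7, 219.0]] [392.4 248. ] [ 340  219  109   81 3653]
A orange [[358.2, 295.7], [368.0, 281.0], [378.0, 281.0], [383.7, 286.7]] [371.5 284.5] [363 281  21  14  77]
B green [[427.2, 252.0], [318.0, 252.0], [318.0, 167.0], [432.9, 167.0]] [378.9 204.6] [ 318  167  114   86 4934]
B orange [[341.0, 265.0], [341.0, 228.2], [355.3, 225.3], [368.0, 238.0]] [351.8 238.1] [341 226  23  25 448]
C yellow [[391.0, 238.6], [349.1, 241.1], [345.9, 175.6], [391.0, 173.3]] [369.5 206.7] [346 174  46  68 668]
D yellow [[318.3, 290.6], [313.8, 230.0], [357.8, 227.4], [359.6, 287.8]] [337.2 258.2] [315 228  45  63 596]
top green [[235.1, 237.3], [227.9, 157.5], [289.5, 151.5], [297.4, 231.8]] [262.8 190.8] [ 229  152   69   86 2721]
top yellow [[116.6, 269.9], [113.1, 240.6], [157.6, 233.9], [161.3, 263.5]] [137.1 252.4] [114 235  48  35 307]
top orange [[280.0, 212.0], [280.0, 213.0], [277.0, 216.0], [275.0, 217.0]] [277.9 214.7] [275 212   6   6   7]
```

View pics/cropA.png

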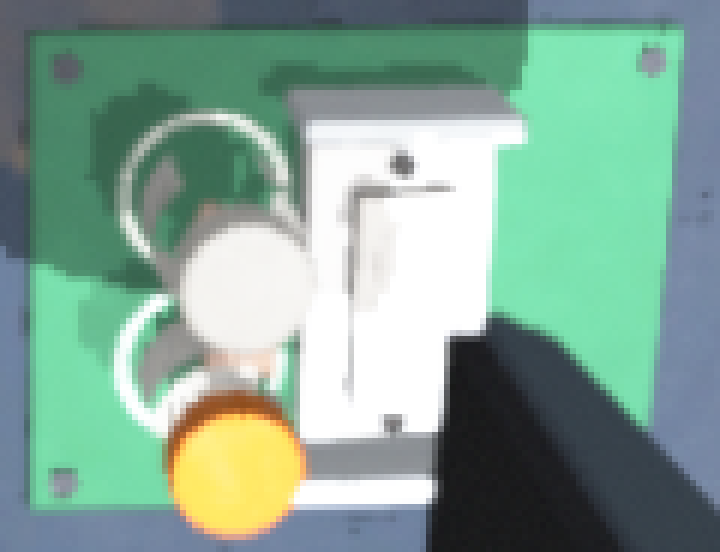

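View pics/cropB.png

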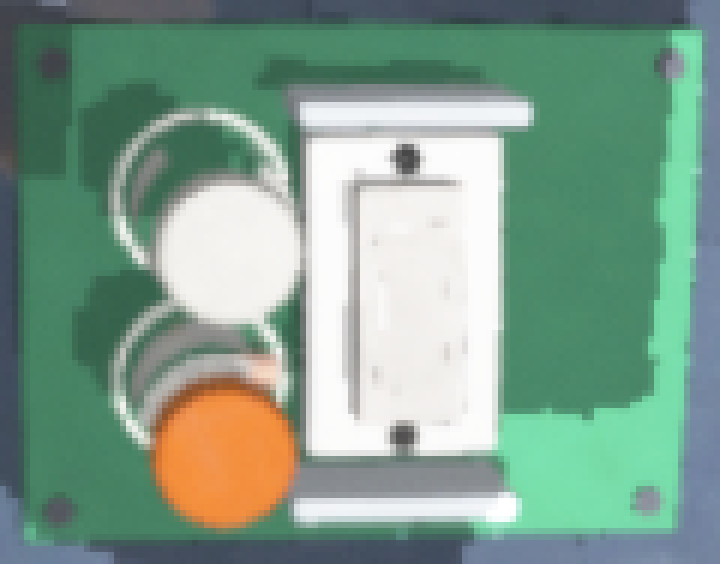

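```bash
cat > fit.py <<'E'
from h import *
from scipy.optimize import least_squares
ca=lambda c:np.array(c)/6+[334.5,214.5]
cb=lambda c:np.array(c)/6+[314.5,162.5]
TA,TB,TC,TD=[load(n)[1] for n in "ABCD"]
def fitrect(loc,obs,x0):
    """obs: (cam,tool,idx,uv)"""
    def W(p,l): c,s=np.cos(p[3]),np.sin(p[3]); return np.array([p[0]+c*l[0]-s*l[1],p[1]+s*l[0]+c*l[1],p[2]])
    f=lambda p:np.concatenate([proj(c,W(p,loc[i]),t)-uv for c,t,i,uv in obs])
    r=least_squares(f,x0,loss="soft_l1"); return r.x*[1,1,1,57.2958],np.abs(f(r.x)).reshape(-1,2).round(1).tolist()
E
python3 - <<'E'
from fit import *
D=[(-.045,.05),(.085,.05),(.085,-.05),(-.045,-.05)] #TL,TR,BR,BL in wrist image (up=+y)
oA=[("wrist",TA,i,ca(c)) for i,c in ((0,(30,30)),(1,(683,26)),(3,(30,508)))]
oB=[("wrist",TB,i,cb(c)) for i,c in ((0,(17,25)),(1,(702,31)),(2,(677,530)),(3,(23,540)))]
oT=[("top",None,i,np.array(u)) for i,u in ((3,(297,233)),(0,(234.5,237.5)),(1,(228.3,157.2)),(2,(290.8,152)))]
x0=[.5,-.068,.004,.07]
for n,o in (("A+B",oA+oB),("top",None),("all",oA+oB+oT)):
    if o: print("dock",n,*fitrect(D,o,x0))
S=[(-.021,.033),(.021,.033),(.021,-.033),(-.021,-.033)]
S2=[(-.022,.034),(.022,.034),(.022,-.034),(-.022,-.034)]
oC=[("wrist",TC,i,np.array(u)) for i,u in ((0,(345.9,175.2)),(1,(391.2,173.3)),(2,(391.8,239.6)),(3,(349,241.8)))]
oD=[("wrist",TD,i,np.array(u)) for i,u in ((0,(314.8,229.9)),(1,(357.7,227.4)),(2,(359.7,288.9)),(3,(317.9,290.8)))]
print("stage",*fitrect(S2,oC+oD,[.436,.127,.01,.07]))
for n,a,b in (("white",(246,287),(229,250)),("orange",(237,470),(225,457)),("hole1",(402,163),(406,158)),("hole2",(393,424),(402,437))):
    a,b=ca(a),cb(b); print(n,tri([ray("wrist",a,TA),ray("wrist",b,TB)]))
    z=.058 if n[0]in"wo" else .016
    print("  at z",onz("wrist",a,z,TA),onz("wrist",b,z,TB))
print("tray z: tri", [tri([ray("top",a),ray("side",b)]) for a,b in (((408,181),(405,303)),((490,176),(440,354)),((494,236),(380,382)),((412,242),(344,331)))])
E
```

```text
dock A+B [ 0.5056 -0.072  -0.0007  4.8784] [[0.0, 0.1], [0.0, 0.1], [0.2, 0.1], [0.0, 0.0], [0.2, 0.2], [0.4, 0.1], [0.3, 0.2]]
dock all [ 0.5053 -0.071   0.0018  4.6957] [[0.1, 0.3], [0.7, 0.2], [0.4, 0.0], [0.0, 0.7], [0.9, 0.6], [0.1, 0.3], [0.0, 0.1], [1.3, 0.5], [1.2, 0.9], [0.5, 0.7], [0.0, 0.2]]
stage [0.4342 0.1297 0.0213 7.1068] [[1.7, 0.3], [0.2, 0.1], [0.3, 1.7], [0.9, 1.6], [0.2, 1.1], [0.5, 1.4], [1.2, 0.1], [0.3, 0.4]]
white [ 0.4928 -0.0542  0.0567]
  at z [ 0.4925 -0.0538  0.058 ] [ 0.4928 -0.0539  0.058 ]
orange [ 0.4959 -0.0898  0.0539]
  at z [ 0.4951 -0.0879  0.058 ] [ 0.4954 -0.0887  0.058 ]
hole1 [ 0.5282 -0.043   0.0137]
  at z [ 0.5276 -0.0423  0.016 ] [ 0.5278 -0.0426  0.016 ]
hole2 [ 0.5318 -0.093   0.0222]
  at z [ 0.5335 -0.0956  0.016 ] [ 0.533  -0.0947  0.016 ]
tray z: tri [array([ 0.5507, -0.3026,  0.0099]), array([ 0.5483, -0.4272,  0.0205]), array([ 0.456 , -0.4347,  0.0086]), array([ 0.4523, -0.309 , -0.0088])]
```

A and B agree on the dock: origin (0.5055, -0.0715), yaw about 4.8°. The caps are near the two rings and their heights are plausible. The stage corners were too rough, so I'll take two closer views.

Run:
```python
from h import *
R=down(5)
ctrl.goto((.42,.10,.13),R); ctrl.sleep(.3); snap("E")
ctrl.move_l((.45,.13,.13),vel=.2); ctrl.sleep(.3); snap("F")
print(ctrl.current_t())
ctrl.goto((.42,.13,.20),R)
o=[]
for n in "EF":
    im,t=load(n); u=proj("wrist",(.4345,.128,.01),t).astype(int); print(n,u)
    x0,y0=u-[50,60]; o.append(cv2.resize(im[y0:y0+120,x0:x0+100],None,fx=4,fy=4,interpolation=cv2.INTER_NEAREST)); print(x0,y0)
cv2.imwrite("pics/EF.png",np.hstack(o))
```

```text
6.95
E [337 203]
287 143
F [298 235]
248 175
```

View pics/EF.png

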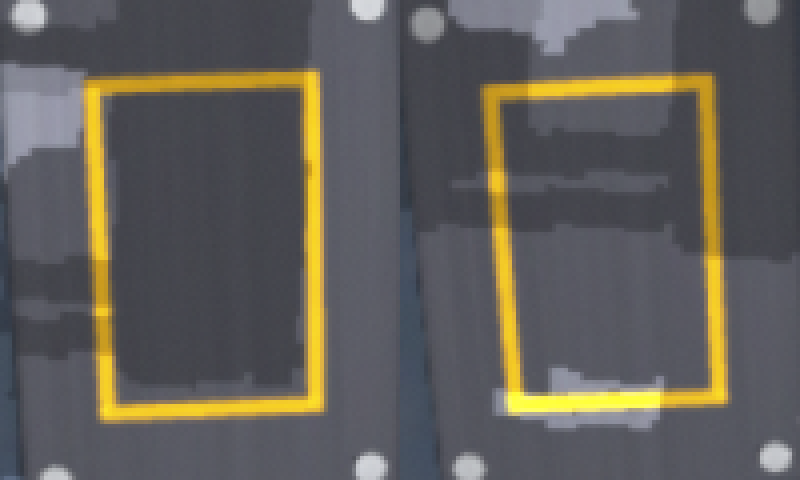

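The two zoomed crops show the full outline. Its inner corners in the left crop (E) are (103,95), (304,88), (308,397) and (116,404), with similar ones in F.

Run:
```python
from fit import *
TE,TF=[load(n)[1] for n in "EF"]
S=[(-.02,.032),(.02,.032),(.02,-.032),(-.02,-.032)]
e=[("wrist",TE,i,np.array(c)/4+[286.5,142.5]) for i,c in enumerate([(103,95),(304,88),(308,397),(116,404)])]
f=[("wrist",TF,i,np.array(c)/4+[247.5,174.5]) for i,c in enumerate([(101,100),(298,93),(309,390),(122,396)])]
for o in (e,f,e+f): print(*fitrect(S,o,[.436,.127,.01,.09]))
ze=[np.linalg.norm(onz("wrist",a[3],.01,a[1])[:2]-onz("wrist",b[3],.01,b[1])[:2]) for a,b in ((e[0],e[1]),(e[1],e[2]),(f[0],f[1]),(f[1],f[2]))]; print(np.array(ze))
```

```text
[0.4356 0.1262 0.0063 7.3763] [[0.1, 0.0], [0.1, 0.1], [0.0, 0.1], [0.0, 0.0]]
[0.435  0.1256 0.0056 7.1389] [[0.1, 0.2], [0.2, 0.1], [0.0, 0.0], [0.0, 0.1]]
[0.4353 0.1262 0.0072 7.2606] [[0.4, 0.0], [0.1, 0.2], [0.3, 0.2], [0.4, 0.3], [0.0, 0.1], [0.5, 0.5], [0.5, 0.1], [0.2, 0.0]]
[0.0394 0.0633 0.0392 0.063 ]
```

```bash
cat > mv.py <<'E'
from h import *
Rd=down(4.8); Rt=down(180); W=(.30,-.25,.32)
def st(m): print(m,"t%.1f"%ctrl.current_t(),"p",tool()[0],"w%.3f"%ctrl.current_grip_width(),"gf%.1f"%ctrl.current_grasp_force(),"F",np.array(ctrl.current_contact_force()))
def L(x,y,z,v=.15,**k): return ctrl.move_l((x,y,z),vel=v,**k)
def pick(x,y,z,R,op=.6):
    ctrl.goto((x,y,.13),R); ctrl.command_gripper(op); L(x,y,z+.03); L(x,y,z,.06); ctrl.sleep(.2); st("at")
    ctrl.command_gripper(0); ctrl.sleep(.3); st("gripped")
    L(x,y,z+.03,.06); L(x,y,.16,.2); st("lifted")
def place(x,y,z,R,op=.6,N=4):
    """z: lowest TCP z"""
    ctrl.goto((x,y,.16),R); L(x,y,z+.02); h=L(x,y,z-.003,.02,contact_N=N); ctrl.sleep(.2); st(f"down hit={h}")
    ctrl.command_gripper(op); ctrl.sleep(.3); p=tool()[0]; L(*p[:2],p[2]+.04,.08); L(*p[:2],.16,.2); st("free")
E
python3 - <<'E'
from mv import *
pick(.4929,-.0545,.034,Rd)
snap("G","side")
E
```

```text
at t10.4 p [ 0.4931 -0.0545  0.0343] w0.601 gf0.0 F [0.1267 0.5628 0.4011]
gripped t11.2 p [ 0.4929 -0.0545  0.034 ] w0.277 gf30.0 F [0.4065 0.2052 0.5062]
lifted t12.5 p [ 0.4924 -0.0544  0.1591] w0.279 gf30.0 F [ 0.6213  0.1538 -1.5843]
```

Run:
```python
from mv import *
L(.49,-.05,.24,.25); ctrl.goto(W,down(90)); ctrl.goto((.40,-.43,.22),Rt); st("near")
place(.505,-.395,.038,Rt)
ctrl.sleep(.2); snap("H","side"); im=cv2.imread("pics/H.png"); cv2.imwrite("pics/Hc.png",cv2.resize(im[150:420,270:490],None,fx=2,fy=2))
```

```text
near t18.9 p [ 0.4    -0.43    0.2201] w0.276 gf30.0 F [ 0.6692  0.056  -0.3355]
down hit=True t21.5 p [ 0.505  -0.395   0.0375] w0.278 gf30.0 F [ 0.0355 -0.2732  7.5944]
free t23.6 p [ 0.5044 -0.3945  0.1596] w0.602 gf0.0 F [-0.2703 -0.1849 -1.1644]
```

View pics/Hc.png

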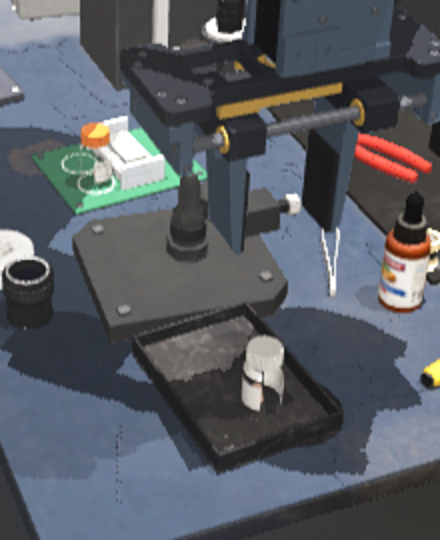

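The white vial stands upright in the tray at about (262,375) in the crop, and the orange one is untouched in the dock. Next the orange vial.

Run:
```python
from mv import *
L(.40,-.42,.24,.25); ctrl.goto(W,down(90)); ctrl.goto((.44,-.07,.24),Rd)
pick(.4957,-.0893,.034,Rd)
L(.47,-.05,.24,.25); ctrl.goto(W,down(90)); ctrl.goto((.40,-.40,.22),Rt)
place(.50,-.340,.038,Rt)
L(.40,-.40,.24,.25); ctrl.goto(W,down(90)); ctrl.goto((.44,-.07,.24),Rd); L(.46,-.07,.18)
ctrl.sleep(.2); st("v"); snap("I"); snap("Is","side")
im=cv2.imread("pics/I.png")[100:300,250:460]; s=cv2.imread("pics/Is.png")[200:400,270:480]
cv2.imwrite("pics/Ic.png",np.hstack([cv2.resize(im,None,fx=1.9,fy=2),cv2.resize(s,None,fx=1.9,fy=2)]))
```

```text
at t32.6 p [ 0.4959 -0.0893  0.0343] w0.596 gf0.0 F [0.1536 0.403  0.9514]
gripped t33.5 p [ 0.4957 -0.0893  0.034 ] w0.280 gf30.0 F [-0.1146 -0.8991  1.1927]
lifted t34.8 p [ 0.4952 -0.0892  0.1591] w0.280 gf30.0 F [ 0.4927  0.0644 -0.0214]
down hit=True t43.8 p [ 0.5    -0.34    0.0375] w0.277 gf30.0 F [-0.1715  0.0793  7.6241]
free t45.9 p [ 0.4994 -0.3395  0.1596] w0.595 gf0.0 F [0.9488 0.1087 0.3272]
v t53.3 p [ 0.4603 -0.0702  0.1809] w0.601 gf0.0 F [-0.0674 -0.5125 -0.5   ]
```

View pics/Ic.png

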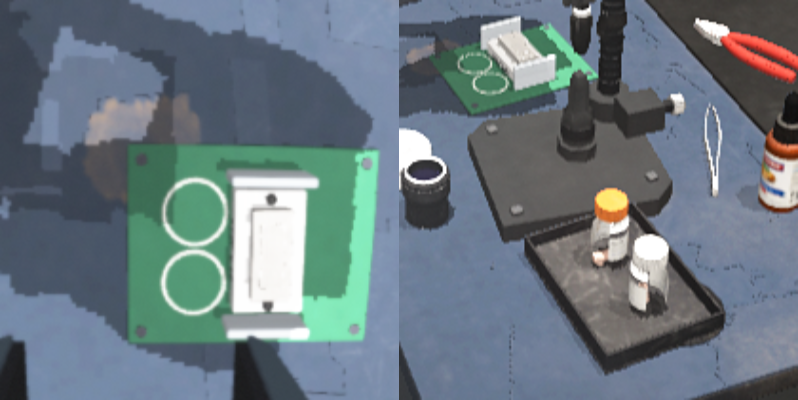

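Both vials stand in the tray, and the rings and block are free. Ring centres in the left crop are (194,212) and (193,281), and the block holes are at (271,199) and (267,306).

Run:
```python
from h import *
_,t=load("I")
for n,c,z in (("r1",(194.5,212),.004),("r2",(193.5,281.5),.004),("h1",(271,199),.016),("h2",(267.5,306),.016),("TL",(128,145),.004),("BL",(129,343),.004),("TR",(379,151),.004),("BR",(365,342),.004)):
    print(n,onz("wrist",(c[0]/1.9+249.75,c[1]/2+99.75),z,t))
```

```text
r1 [ 0.4925 -0.0549  0.004 ]
r2 [ 0.4958 -0.0894  0.004 ]
h1 [ 0.528  -0.0429  0.016 ]
h2 [ 0.5334 -0.0949  0.016 ]
TL [ 0.4566 -0.0259  0.004 ]
BL [ 0.4654 -0.1243  0.004 ]
TR [ 0.5848 -0.0151  0.004 ]
BR [ 0.5945 -0.1141  0.004 ]
```

```bash
cat >> mv.py <<'E'
BX,BY=.5307,-.0690; Rb=down(5.2); Rs=down(7.2)
E
python3 - <<'E'
from mv import *
C=[]
for n,o,q in (("E",(286.5,142.5),[(103,95),(304,88),(308,397),(116,404)]),("F",(247.5,174.5),[(101,100),(298,93),(309,390),(122,396)])):
    _,t=load(n); C.append(np.mean([onz("wrist",np.array(c)/4+o,.01,t) for c in q],0))
print(C); sx,sy=np.mean(C,0)[:2]
ctrl.goto((BX,BY,.12),Rb); ctrl.command_gripper(.7); L(BX,BY,.035)
h=L(BX,BY,.0055,.04,contact_N=6); ctrl.sleep(.2); st(f"at hit={h}")
ctrl.command_gripper(0); ctrl.sleep(.4); st("gripped"); z0=tool()[0][2]
L(BX,BY,z0+.04,.08); L(BX,BY,.16,.2); st("lift")
L(.42,-.06,.16,.2); ctrl.goto((sx,sy,.12),Rs); L(sx,sy,z0+.025); st("above"); 
h=L(sx,sy,z0+.004,.02,contact_N=5); ctrl.sleep(.2); st(f"down hit={h}, z0={z0:.4f}")
snap("J"); im=cv2.imread("pics/J.png"); u=proj("wrist",(sx,sy,.02),load("J")[1]).astype(int); print(u)
cv2.imwrite("pics/Jc.png",cv2.resize(im[u[1]-70:u[1]+70,u[0]-90:u[0]+90],None,fx=4,fy=4))
E
```

```text
[array([0.4353, 0.1269, 0.01  ]), array([0.4352, 0.1269, 0.01  ])]
at hit=False t56.0 p [ 0.5308 -0.069   0.0057] w0.698 gf0.0 F [ 0.4354  0.0558 -0.3502]
gripped t57.0 p [ 0.5307 -0.069   0.0055] w0.389 gf30.0 F [-0.5311  0.1648  1.2059]
lift t58.3 p [ 0.53   -0.0688  0.1589] w0.396 gf30.0 F [-0.7921 -1.0241 -2.2844]
above t60.6 p [0.4358 0.1265 0.031 ] w0.389 gf30.0 F [-0.2428 -0.5968 -2.3183]
down hit=True, z0=0.0055 t61.7 p [0.4352 0.1269 0.0113] w0.394 gf30.0 F [0.7187 0.6453 5.4532]
[317 308]
```

Run:
```python
from mv import *
ctrl.command_gripper(.7); ctrl.sleep(.3); p=tool()[0]; L(*p[:2],.05,.1); L(.42,.10,.15,.2); ctrl.sleep(.2); snap("K"); st("K")
im,t=load("K"); u=proj("wrist",(.4353,.1269,.02),t).astype(int); print(u)
cv2.imwrite("pics/Kc.png",cv2.resize(im[u[1]-55:u[1]+55,u[0]-70:u[0]+70],None,fx=5,fy=5,interpolation=cv2.INTER_NEAREST))
```

```text
K t64.1 p [0.4196 0.1001 0.1491] w0.704 gf0.0 F [0.34   0.3437 0.1353]
[341 203]
```

View pics/Kc.png

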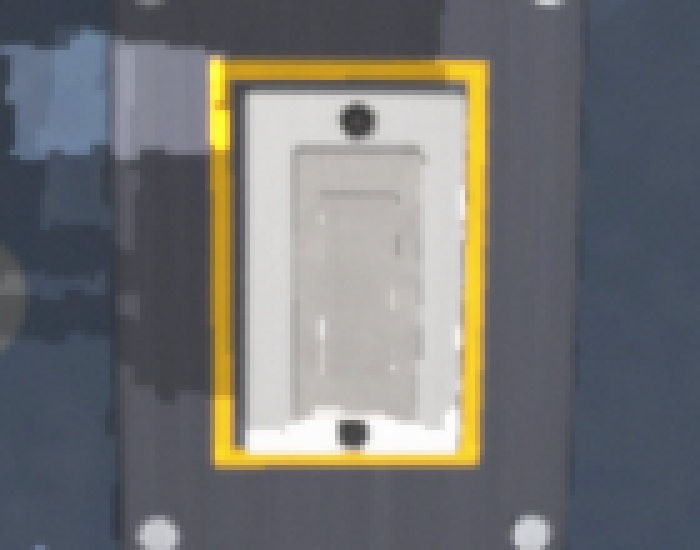

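The block sits inside the outline, but the view has parallax, so I'll compute the offset.

Run:
```python
from h import *
_,t=load("K"); f=lambda c,z:onz("wrist",np.array(c)/5+[270.5,147.5],z,t)[:2]
B=[f(c,.022) for c in ((246,90),(466,86),(460,455),(245,453))]; Y=[f(c,.010) for c in ((231,82),(469,79),(461,452),(232,452))]
H=[f(c,.022) for c in ((357,121),(353,434))]
print("block",np.mean(B,0),"holes",np.mean(H,0),np.degrees(np.arctan2(-(H[0]-H[1])[0],(H[0]-H[1])[1])),"outl",np.mean(Y,0))
for q in (B,Y): print(np.linalg.norm(q[0]-q[1]),np.linalg.norm(q[1]-q[2]))
```

```text
block [0.4354 0.128 ] holes [0.4356 0.127 ] 7.376511653295948 outl [0.4353 0.1264]
0.03519692525129577 0.06161568523748278
0.0395812095010539 0.06474634857942639
```

Run:
```python
from mv import *
L(.437,.042,.10,.2,ori=Rs); ctrl.sleep(.25); snap("M"); st("M")
im,t=load("M"); u=proj("wrist",(.4353,.1269,.02),t).astype(int); print(u)
cv2.imwrite("pics/Mc.png",cv2.resize(im[u[1]-60:u[1]+60,u[0]-50:u[0]+50],None,fx=5,fy=5,interpolation=cv2.INTER_NEAREST))
```

```text
M t64.9 p [0.4371 0.0425 0.1005] w0.699 gf0.0 F [-0.1143  0.4294  0.6617]
[330 130]
```

View pics/Mc.png

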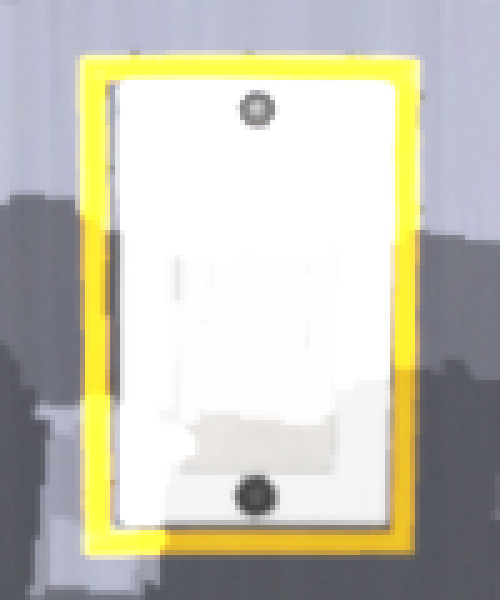

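Run:
```python
from h import *
_,t=load("M"); f=lambda c,z:onz("wrist",np.array(c)/5+[279.5,69.5],z,t)[:2]
B=[f(c,.022) for c in ((117,80),(395,79),(388,525),(116,525))]; O=[f(c,.010) for c in ((79,56),(421,58),(415,555),(83,555))]; Y=[f(c,.010) for c in ((106,80),(397,79),(390,530),(110,530))]
H=[f(c,.022) for c in ((257,109),(255,496))]
for n,q in (("B",B),("Y",Y),("O",O),("H",H)): print(n,np.mean(q,0))
for q in (B,Y,O): print(np.linalg.norm(q[0]-q[1]),np.linalg.norm(q[1]-q[2]))
```

```text
B [0.4352 0.1272]
Y [0.4352 0.1269]
O [0.4351 0.1268]
H [0.4354 0.1271]
0.036454761114948414 0.060144706683271223
0.04000330981280486 0.06376912371708257
0.04703513561923184 0.07041429394867496
```

The block is centred within 0.3 mm and square. Now I'll return the vials.

```bash
cat > back.py <<'E'
from mv import *
def back(px,py,dx,dy):
    ctrl.goto((.40,-.42,.20),Rt); pick(px,py,.038,Rt)
    assert ctrl.current_grip_width()>.2
    L(.40,-.42,.24,.25); ctrl.goto(W,down(90)); ctrl.goto((.44,-.07,.24),Rd)
    place(dx,dy,.034,Rd)
E
python3 - <<'E'
from back import *
L(.40,.0,.24,.25); ctrl.goto(W,down(90))
back(.50,-.340,.4958,-.0901)
L(.44,-.07,.24,.25); ctrl.goto(W,down(90))
E
```

```text
at t74.0 p [ 0.5002 -0.3401  0.0383] w0.602 gf0.0 F [ 0.3704 -0.5817 -0.0493]
gripped t74.9 p [ 0.5   -0.34   0.038] w0.277 gf30.0 F [-0.4278  0.0457  0.3989]
lifted t76.2 p [ 0.4996 -0.3397  0.1592] w0.275 gf30.0 F [ 0.0891 -0.1469 -1.0378]
down hit=True t85.2 p [ 0.4956 -0.0901  0.0342] w0.279 gf30.0 F [-0.6868 -0.4623  8.4291]
free t87.4 p [ 0.495  -0.0899  0.1594] w0.600 gf0.0 F [-0.6816 -0.0421 -0.1481]
```

Run:
```python
from back import *
back(.505,-.395,.4929,-.0553)
L(.46,-.03,.24,.2,ori=Rd); ctrl.sleep(.25); snap("N"); st("N"); snap("Ns","side")
im=cv2.imread("pics/N.png")[150:290,310:450]; s=cv2.imread("pics/Ns.png")[180:400,250:450]
cv2.imwrite("pics/Nc.png",np.hstack([cv2.resize(im,(560,560),interpolation=cv2.INTER_NEAREST),cv2.resize(s,(240,264)).repeat(1,0) if 0 else cv2.copyMakeBorder(cv2.resize(s,(240,264)),0,296,0,0,cv2.BORDER_CONSTANT)]))
```

```text
at t96.0 p [ 0.5052 -0.3951  0.0383] w0.601 gf0.0 F [-0.0449 -0.2346  0.4346]
gripped t96.9 p [ 0.505 -0.395  0.038] w0.275 gf30.0 F [-0.3225 -0.6818  0.3526]
lifted t98.1 p [ 0.5047 -0.3947  0.1593] w0.277 gf30.0 F [-0.1799 -0.0291 -1.2331]
down hit=True t107.1 p [ 0.4927 -0.0552  0.0342] w0.272 gf30.0 F [-1.0586  0.2518  8.2544]
free t109.3 p [ 0.4922 -0.0551  0.1595] w0.597 gf0.0 F [-0.7158  0.2394  0.0081]
N t110.2 p [ 0.4599 -0.0301  0.2392] w0.600 gf0.0 F [-0.4299  0.0913  0.4917]
```

View pics/Nc.png

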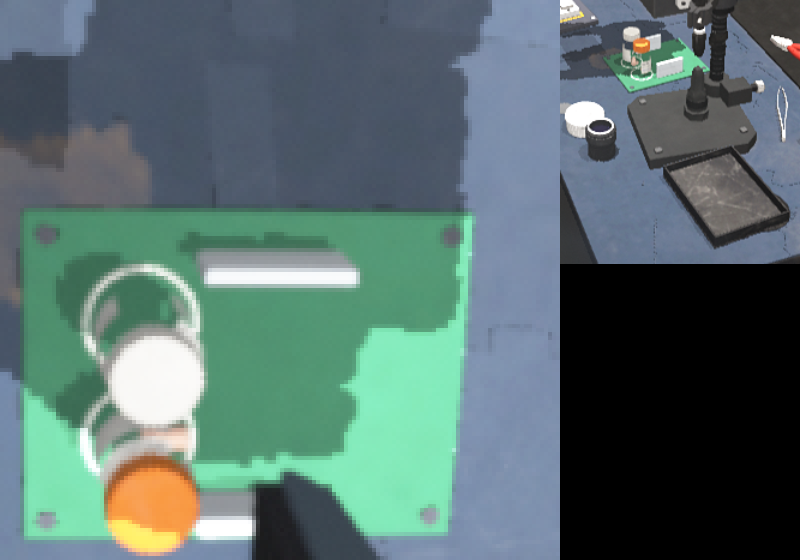

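Both vials stand upright, with white at (155,378) on the upper ring and orange at (151,503) on the lower. The tray is empty and the tin and loupe are untouched. A quick numeric check, then sign-off if it is good.

Run:
```python
from h import *
_,t=load("N"); ok=True
for n,c,r in (("white",(155,378),(.4928,-.0549)),("orange",(151,503),(.4959,-.0896))):
    p=onz("wrist",np.array(c)/4+[309.5,149.5],.058,t)[:2]; print(n,p,p-r); ok&=np.linalg.norm(p-r)<.0022
print(ok,ctrl.current_t())
if ok: print(ctrl.sign_off())
```

```text
white [ 0.4923 -0.0543] [-0.0005  0.0006]
orange [ 0.495  -0.0876] [-0.0009  0.002 ]
True 110.225
the job is handed in; nothing more can be done
None
```

I handed the job in at 110 s of the 138 s allowed, in the order asked: the block is within about 0.3 mm of the outline's centre, and both vials are upright on their own marks, the white one about 1 mm off and the orange about 2 mm by my last measurement.

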